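# Refit a pump head: turn the drive hub into line, seat the head, clamp it

### The job

Refit the blue pump head that lies on the steel tray to the sloping deck of the pump drive. Turn the steel drive hub until its slot points at the two red marks on the seat rails, then set the head down on both rails so that the tongue under it drops into the slot and it sits fully home, hose nipples pointing up the slope. Then swing the orange clamp lever clockwise (to the left) up to its stop, so that both jaws close over the head's feet, and let go, without shifting or knocking over the bottles, can and cups that stand around.

Things in the scene. Friction and masses are not known exactly. Their poses are not given: they have to be found in the camera images.
- pump_drive: white wedge-shaped pump drive with a control strip on its right, 266 wide, 224 deep, 131 high (mm), fixed. Origin on the worktop straight below the hub axis; z up, x level from the low front edge to the high back, y left. Its steel deck slopes to the front at 30 degrees. A wall cabinet hangs over it: underside 0.64 m up, front (with handles) at x = 0.50, from y = 0.15 to the left (world, m).
- mount: the sloping deck as a frame: origin on the deck where the hub axis leaves it, 90 mm above the worktop; x up the slope, y left, z square out of the deck (30 degrees from vertical, leaning to the front). All deck coordinates in these notes are in this frame, mm. Between the two seat rails nothing but the hub stands higher than z = 7.5.
- mount_seat (a point): point on the hub axis level with the seats (z = 16), axes as the mount. Two aluminium seat rails run along x from -47.5 to 40 at y = +-50 to +-73.5; seat faces at z = 16, a red mark across each at x = 0. Each rail has a stop 8 high above the seat at its lower end (face at x = -42) and slanted lips 6.5 high at its outer edge (y = +-68.5 at the foot, +-71 on top).
- drive_hub (a joint): the drive hub's angle about the mount's z, rad, growing anticlockwise seen from above the deck. At 0 (equally at pi or -pi) the slot points along the mount's y, through the red marks. Starts 0.45 to 2.69; turns without stops against 0.08 N m of friction and stays where left.
- hub_top (a point): centre of the steel hub's top, on the hub axis, z = 24; turns with the hub; the slot runs along this point's y. The hub is a 48 mm cylinder with two spanner flats 32 mm apart, parallel to the slot (facing the point's +x and -x), clear from z = 7.5 to 24. Slot 11 wide, 12 deep, open at both ends.
- clamp_lever (a joint): lever of the quick clamp, rad: 0 open, 1.2 at its stop, closed; turns clockwise seen from above the deck (knob swings from right to left over the lower part of the deck). Starts 0 to 0.2. Friction about 0.12 N m, stays where left. Its cam moves both jaws together, 13 mm inwards per rad.
- clamp_knob (a point): middle of the lever's upright orange knob, 20 mm across, z = 8 to 36, this point at z = 24, 95 mm from the hub axis; turns with the lever. At lever value q it lies at x = -95 cos(0.6 - q), y = -95 sin(0.6 - q).
- jaw_left (a joint): travel inwards (m) of the left clamp jaw, 0 open, 0.0156 closed; the right one mirrors it. Aluminium jaws at x = -12 to 12 outside the rails, uprights at y = +-92 to +-100 when open, hooked inwards at z = 27.5 to 35.5, hook tips at y = +-74.5 open and +-58.9 closed. They can pass over the head's feet only when the head is fully down.
- pump_head: loose pump head, 0.32 to 0.54 kg: grey base, blue casing, two white hose nipples. Origin: centre of the plane under its feet; x towards the nipples, z up. Starts level on the tray floor, 2 mm above the worktop. Fully home its origin is on the hub axis at z = 16 (2 mm play), its z square to the deck; with the hub out of line the tongue rides on the hub, 7 mm too high.
- head_grip (a point): middle of the blue casing, 40 mm above the plane under the feet, axes as the head. Grip the casing here across x: 46 mm wide in x, 84 long in y, from 18 to 56 mm above the feet plane (38 tall).
- head_tongue (a point): tip of the steel tongue under the middle of the head, 1 mm above the feet plane, axes as the head: 30 mm long in y, 8 thick in x, 9 high, tip tapered to 5.6. Feet: y = +-50 to +-66, x = -40 to 40, 10 mm high, the outer 12 mm free on top for the jaws. Base plate 80 x 108, 10 to 18 mm above the feet plane.
- head_ports (a point): midway between the tips of the two hose nipples: 45 mm from the head's middle along its x, 37 mm above the feet plane; the nipples (12 to 19 mm thick) are at y = +-30 and stick out of the casing from x = 23 to 44.
- tray: stainless steel tray, 302 x 323 mm (x, y), rim 23 mm high, floor 2 mm above the worktop, fixed; origin under its centre.
- bottle_green: brown glass reagent bottle with a green dropper cap, 33 mm across, 74 mm tall, standing on the tray. Not to be disturbed; origin at foot level.
- bottle_red: brown glass bottle with a red dropper cap, 32 mm across, 72 mm tall, standing on the tray. Not to be disturbed; origin at foot level.
- bottle_lilac: white bottle with a lilac cap, 27 mm across, 60 mm tall, standing on the tray. Not to be disturbed; origin at foot level.
- gel_bottle: clear pump bottle of hand gel with a blue spout, 46 x 74 mm, 179 mm tall, on the worktop in the gap between tray and drive, at its front or its back (it may change places with the spray can). Not to be disturbed; origin at foot level.
- air_duster: dark blue spray can with a black trigger cap and a red straw, 54 mm across, 229 mm tall; its origin lies at the edge of the can's foot, the can's axis 30 mm from it along the body's +y, on the worktop in the gap between tray and drive, at its front or its back (it may change places with the gel bottle). Not to be disturbed; origin at foot level.
- cup_yellow: specimen cup with a yellow lid, 38 mm across, 51 mm tall, on the worktop left of the drive. Not to be disturbed; origin at foot level.
- cup_white: specimen cup with a white lid, 38 mm across, 51 mm tall, on the worktop left of the drive. Not to be disturbed; origin at foot level.

How it is judged (in metres and radians):
At the end, for the whole second after the job is handed in: Head home on the deck, nipples up the slope: origin within 5 mm (along) and 6 mm (across) of the hub axis, 13 to 18.5 mm above the deck, square within 0.06 rad; hub slot within 0.15 rad of the red marks; clamp lever at 1.08 rad or more; head released, at rest (x of pump_head in the frame of mount between -0.005 and 0.005 m and y of pump_head in the frame of mount between -0.006 and 0.006 m and z of pump_head in the frame of mount between 0.013 and 0.0185 m and angle between the z axis of pump_head and the z axis of mount, either way round below 0.06 rad and x of head_ports in the frame of mount above 0.02 m and angle between the y axis of hub_top and the y axis of mount, either way round below 0.15 rad and value of joint clamp_lever above 1.08 rad and linear speed of pump_head below 0.02 m/s and contact force between the fingers and pump_head below 0.1 N); the robot touches nothing.
It fails at once if a bottle on the tray was shifted by more than 4 cm or tipped over (distance of any of bottle_green, bottle_red, bottle_lilac from where it was at the start of the episode above 0.04 m or angle between any of bottle_green, bottle_red, bottle_lilac's own z axis and vertical above 0.5 rad).
It fails at once if the gel bottle was shifted by more than 4 cm or tipped over (distance of gel_bottle from where it was at the start of the episode above 0.04 m or angle between gel_bottle's own z axis and vertical above 0.5 rad).
It fails at once if the spray can was shifted by more than 4 cm or tipped over (distance of air_duster from where it was at the start of the episode above 0.04 m or angle between air_duster's own z axis and vertical above 0.5 rad).
It fails at once if a specimen cup was shifted by more than 4 cm or tipped over (distance of any of cup_yellow, cup_white from where it was at the start of the episode above 0.04 m or angle between any of cup_yellow, cup_white's own z axis and vertical above 0.5 rad).
It also fails if it takes over 72 s, if anything falls off the work surface, if the arm or the gripper's body presses on something with over 40 N, if the wrist force passes 120 N, or if a joint passes its speed limit or range.

### The arm

A 6-joint arm with a two-finger parallel gripper is mounted at the origin on a cart in front of the work surface, level with it; the furniture and walls round the work are solid. World frame = base frame: x ahead of the robot, y to its left, z up, the work surface at z = 0. Lengths are in mm, angles in rad, forces in N, time in s.
With the tool pointing down it reaches from about 300 to 775 mm from the base axis. Payload 14.6 kg.
Tool frame: the origin (TCP) lies midway between the tips of the shut fingers; the grasp point (between the pads) lies behind it (manip.grip_depth is the z of the grasp point in the tool frame, in mm); z points along the fingers, y is the line along which they close (so a half turn about z gives the same grasp; the last joint's range is limited). The gripper opens to 94 mm and grips with 3 to 60 N. Pads are 16 mm wide; open, the fingers measure 119 mm over their backs; the gripper's body (75 mm by 177 mm) begins 78 mm behind the grasp point.
Start: joints at [-1.385, 0.3, 1.521, -0, 1.321, -0.067], TCP at [137.557, -532.51, 175.846] pointing down, gripper open.
Joint ranges: [-3.03, 3.03], [-0.79, 2.21], [0.23, 2.52], [-1.04, 4.18], [0, 3.07], [-2.55, 2.55]. Speed limits (rad/s): [2.22, 2.22, 2.57, 3.14, 3.14, 3.14].

### API

Orientations are given as [roll, pitch, yaw] about the fixed x, y, z axes, in that order (R = Rz(yaw) Ry(pitch) Rx(roll)).
In Python, from cell import manip gives the robot as it stands.
- The arm moves only by the shell command python3 nudge.py 'ROWS' [OPENING] [FORCE]. ROWS is a JSON list of rows, 1 to 5 of them, each of 6 numbers: dx, dy, dz in mm, then a rotation vector rx, ry, rz in rad; each row is the pose to reach, as a shift and turn from the pose commanded when the command began, along the tool's axes at that moment; what a row does not reach only later rows make up. A row lasts 1/10 s, in which the tool goes at most 50 mm and 0.15 rad, less where a joint would pass 70% of its speed; a pose out of reach is approached as far as the arm can. OPENING is the finger opening in mm, set as the command begins (- or left out keeps the last). The fingers move at their own pace and stop on an object; FORCE is the grip in N (left out, the last holds). Time passes only in rows, so rows that do not move let the fingers close. It prints the time, the measured TCP pose, the force, the opening and the grip force at its end.
- manip.read_state(): the state, without advancing time (a new reading comes with each control period).
- manip.camera(name): name is "scene" or "side" or "wrist"; returns (picture, depth): 384x512x3 uint8, red, green, blue; 384x512 float32, mm along the optical axis (not along the pixel's ray), 0 where there is no reading.
- manip.camera_info(name): a dict with "K" (3x3 intrinsics, pixels), "rvec" (rotation vector, rad) and "tvec" (3), from world to camera coordinates, as OpenCV has them; the wrist camera has in their place "mount" (4x4, takes a point from camera to tool coordinates, whose origin is the TCP and whose axes are the flange's). Camera axes: x right, y down, z forward; pixel columns grow to the right and rows downward; lengths in mm; the calibration is good to about 2 mm. A picture is of the moment at which its call begins: read the wrist's pose just before it. camera_info takes no time and is no camera call.
- manip.sign_off(): hands the job in; it is judged then, once.
The state is a dict: "clock": time; "joints": joint angles; "qd": joint speeds; "effort": joint torques, N m; "eef_pos": TCP position; "eef_rot": TCP orientation; "wrist_force": force on the tool from outside, world axes, zero at the start; "moment": the same for the moment, N m; "finger_gap": finger opening in mm; "finger_force": force on a finger pad.
Only numpy, scipy, OpenCV 4.12 (cv2) and the standard library are available. Lean on these libraries where they do the work, as an engineer would, in place of code of your own. Each camera call takes 0.05 s, during which the arm holds its last target. There are 200 camera calls.

## Working session

There is one attempt and no reset: what is moved stays moved. The work goes in short steps, Python scripts to look and compute and a shell command to move; the robot and the scene stay as the last step left them, time stands still between calls to the robot, and variables do not carry over. Pictures are saved under pics/ and viewed, at most 10 in all, crops included, and the job is handed in when it is done.

```bash
ls; mkdir -p pics
cat > h.py <<'E'
import numpy as np, cv2
from scipy.spatial.transform import Rotation as R
from cell import manip
def cam(n):
    i=manip.camera_info(n); K=np.array(i['K'],float)
    if n=='wrist':
        s=manip.read_state(); T=np.eye(4);T[:3,:3]=R.from_euler('xyz',s['eef_rot']).as_matrix();T[:3,3]=s['eef_pos']
        C=T@np.array(i['mount'])
    else:
        M=np.eye(4);M[:3,:3]=cv2.Rodrigues(np.array(i['rvec'],float))[0];M[:3,3]=np.ravel(i['tvec']);C=np.linalg.inv(M)
    p,d=manip.camera(n); return p,d,K,C
def pts(d,K,C):
    v,u=np.mgrid[:384,:512]; X=np.stack([(u-K[0,2])/K[0,0]*d,(v-K[1,2])/K[1,1]*d,d],-1)
    return X@C[:3,:3].T+C[:3,3]
def proj(P,K,C):
    q=(np.asarray(P)-C[:3,3])@C[:3,:3]; return (q@K.T)[...,:2]/q[...,2:]
def save(n,p): cv2.imwrite('pics/'+n+'.png',cv2.cvtColor(p,cv2.COLOR_RGB2BGR))
E
python3 - <<'E'
from h import *
o=[]
for n in ['scene','side']:
    p,d,K,C=cam(n); np.savez(n+'0.npz',p=p,d=d,K=K,C=C); save(n+'0',p); print(n,C.round(2).tolist(),K.tolist(),(d>0).mean())
i=manip.camera_info('wrist'); print(i); print(manip.grip_depth, manip.read_state())
E
```

```text
cell.py
nudge.py
pics
scene [[0.9, -0.3, 0.32, 207.14], [-0.44, -0.62, 0.65, -733.22], [0.0, -0.72, -0.69, 928.71], [0.0, 0.0, 0.0, 1.0]] [[360.21246011599146, 0.0, 252.21462743702634], [0.0, 360.21246011599146, 191.96007134626623], [0.0, 0.0, 1.0]] 0.9959360758463541
side [[-0.74, -0.29, 0.6, -308.94], [-0.67, 0.3, -0.68, 1044.09], [0.02, -0.91, -0.42, 704.66], [0.0, 0.0, 0.0, 1.0]] [[456.2382339053703, 0.0, 252.52942151053455], [0.0, 456.2382339053703, 196.347982919202], [0.0, 0.0, 1.0]] 0.9959564208984375
{'K': array([[313.18912701,   0.        , 256.5069219 ],
       [  0.        , 313.18912701, 197.45812466],
       [  0.        ,   0.        ,   1.        ]]), 'mount': array([[ 5.69179515e-04, -9.63161853e-01, -2.68921776e-01,
         7.91681944e+01],
       [ 9.99999796e-01,  4.70440820e-04,  4.31607842e-04,
         6.85368204e-01],
       [-2.89196428e-04, -2.68921966e-01,  9.63161924e-01,
        -2.09082727e+02],
       [ 0.00000000e+00,  0.00000000e+00,  0.00000000e+00,
         1.00000000e+00]])}
-18.8 {'clock': 0.1, 'joints': array([-1.38461458e+00,  3.00369333e-01,  1.52148711e+00, -3.86937443e-05,
        1.32066593e+00, -6.65711049e-02]), 'qd': array([-0.00018156, -0.00206128, -0.00184719,  0.00065828, -0.00044882,
       -0.00111538]), 'effort': array([ 1.45580070e-03, -5.32646549e+01, -3.53282619e+01,  7.10033672e-02,
        2.34873604e-02, -6.36949471e-05]), 'eef_pos': array([ 137.49557462, -532.28743664,  175.38191148]), 'eef_rot': array([-3.14066250e+00, -2.44488338e-05,  2.52762439e-01]), 'wrist_force': array([-0.40693135, -0.23415122,  0.19670663]), 'moment': array([-0.00353174, -0.01539727,  0.03938265]), 'finger_force': 0.0, 'finger_gap': 93.90370564507796}
```

View pics/scene0.png

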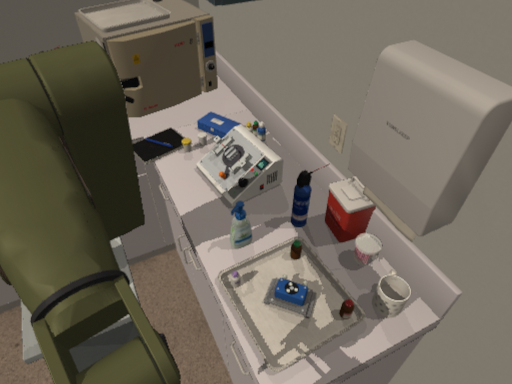

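View pics/side0.png

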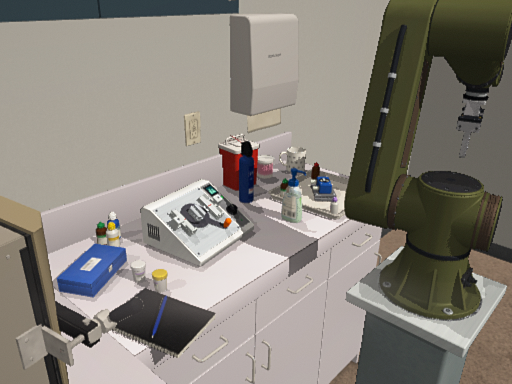

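The scene view shows the head on the tray at about (291,292) with its white nipples facing up/left. The drive is at (240,160), the orange knob at (223,174), the gel bottle at (240,228) and the can at (301,200). The side view shows the drive at (197,215), the cups at (138,270) and (160,280), and the knob at (227,222).

```bash
cat > m0.py <<'E'
from h import *
for n in ['scene','side']:
    f=np.load(n+'0.npz');p,d,K,C=f['p'],f['d'],f['K'],f['C'];P=pts(d,K,C)
    hsv=cv2.cvtColor(p,cv2.COLOR_RGB2HSV);h,s,v=[hsv[...,k].astype(int) for k in range(3)]
    z=P[...,2]
    def rep(name,m,mn=3):
        nn,l,st,_=cv2.connectedComponentsWithStats(m.astype(np.uint8))
        for k in range(1,nn):
            if st[k,4]>=mn:
                q=P[l==k]; print(n,name,st[k].tolist(),'med',np.median(q,0).round(0),'min',np.percentile(q,3,0).round(0),'max',np.percentile(q,97,0).round(0))
    box=(P[...,0]>150)&(P[...,0]<800)&(abs(P[...,1])<800)&(z>3)&(z<300)
    rep('orange',box&(h>4)&(h<15)&(s>170)&(v>150))
    rep('blue',box&(h>100)&(h<125)&(s>140)&(v>60),20)
    rep('red',box&((h<4)|(h>175))&(s>130)&(v>80)&(z<135),3)
    rep('yellow',box&(h>20)&(h<32)&(s>130)&(v>120),5)
    rep('green',box&(h>60)&(h<90)&(s>100)&(v>30)&(v<140),5)
    rep('lilac',box&(h>122)&(h<150)&(s>50)&(v>90),5)
E
python3 m0.py
python3 - <<'E'
from h import *
f=np.load('scene0.npz');save('crop1',np.hstack([cv2.resize(f['p'][110:210,180:295],None,fx=4,fy=4,interpolation=cv2.INTER_CUBIC),cv2.resize(f['p'][250:350,235:320],None,fx=4,fy=4,interpolation=cv2.INTER_CUBIC)]))
E
```

```text
scene orange [219, 172, 4, 4, 12] med [536. 188.  82.] min [531. 184.  78.] max [541. 194.  87.]
scene blue [198, 113, 40, 25, 471] med [657. 551.  43.] min [603. 483.   9.] max [730. 627.  48.]
scene blue [146, 138, 26, 9, 56] med [399. 555.  24.] min [362. 506.  15.] max [439. 601.  29.]
scene blue [302, 186, 8, 8, 45] med [710. -86. 167.] min [701. -94. 160.] max [722. -78. 176.]
scene blue [231, 202, 14, 18, 129] med [491. -72. 146.] min [469. -80. 132.] max [505. -58. 184.]
scene blue [275, 280, 32, 26, 419] med [ 526. -321.   58.] min [ 496. -350.   28.] max [ 564. -282.   62.]
scene red [251, 168, 2, 3, 5] med [638. 143. 100.] min [635. 141.  95.] max [641. 148. 101.]
scene red [327, 194, 27, 37, 358] med [ 783. -182.  108.] min [ 778. -215.   71.] max [ 797. -111.  134.]
scene red [346, 300, 7, 7, 29] med [ 644. -420.   70.] min [ 637. -424.   66.] max [ 652. -411.   75.]
scene yellow [247, 122, 4, 5, 12] med [766. 438.  76.] min [760. 433.  69.] max [771. 448.  81.]
scene yellow [182, 138, 9, 7, 44] med [496. 471.  53.] min [483. 460.  39.] max [513. 490.  57.]
scene green [
[... 1464 characters left out ...]
4. 453.  80.]
side yellow [108, 236, 11, 5, 28] med [755. 450.  35.] min [750. 433.  29.] max [764. 459.  39.]
side yellow [152, 269, 15, 11, 128] med [495. 480.  50.] min [482. 464.  43.] max [515. 495.  52.]
side green [283, 178, 5, 5, 16] med [ 622. -183.   67.] min [ 615. -190.   60.] max [ 631. -176.   76.]
side green [208, 188, 9, 5, 10] med [676. 126. 115.] min [665. 119. 107.] max [685. 136. 118.]
side green [209, 192, 5, 3, 5] med [663. 142. 108.] min [661. 137. 107.] max [674. 148. 111.]
side green [100, 235, 6, 2, 7] med [795. 459.  33.] min [793. 453.  31.] max [798. 466.  35.]
side lilac [332, 197, 5, 5, 19] med [ 414. -192.   57.] min [ 408. -243.   29.] max [ 449. -186.   62.]
```

View pics/crop1.png

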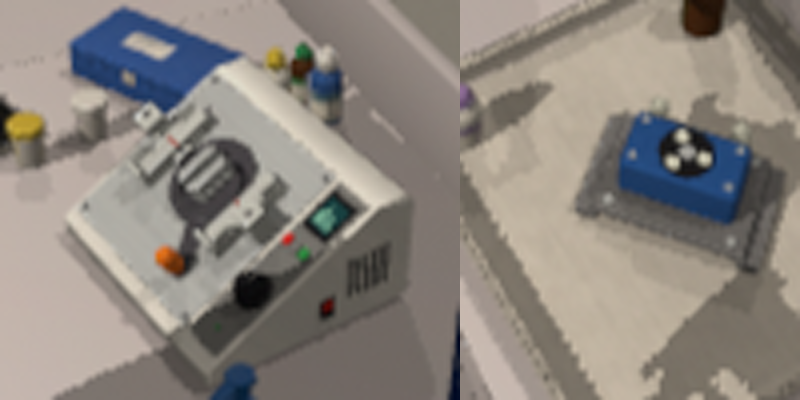

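The crop shows the hub slot at roughly (207,172), running along the deck and visibly out of line, with the rails to either side of it. The head's nipples point towards the top of the image. Next I move over the head for a wrist view.

```bash
cat >> h.py <<'E'
def pose():
    s=manip.read_state(); return np.array(s['eef_pos']),R.from_euler('xyz',s['eef_rot'])
def go(pos,Rt=None):
    "print row that takes the tool to pos / Rt"
    p,r=pose(); d=r.inv().apply(np.array(pos)-p); w=(r.inv()*(Rt if Rt is not None else r)).as_rotvec()
    print('ROW',d.round(1).tolist(),w.round(3).tolist(),'rows>=',max(np.linalg.norm(d)/50,np.linalg.norm(w)/.15).round(1));
E
python3 -c "
from h import *
go([500,-320,290])
f=np.load('scene0.npz');P=pts(f['d'],f['K'],f['C'])
q=P[(P[...,0]>480)&(P[...,0]<720)&(P[...,1]>80)&(P[...,1]<370)&(P[...,2]>8)&(P[...,2]<140)]
rng=np.random.default_rng(0);best=0
for _ in range(800):
    a,b,c=q[rng.choice(len(q),3)];n=np.cross(b-a,c-a);n/=np.linalg.norm(n)+1e-9
    n*=np.sign(n[2])
    if not .8<n[2]<.93: continue
    m=abs((q-a)@n)<2
    if m.sum()>best:best=m.sum();bm=m
i=q[bm];c=i.mean(0);n=np.linalg.svd(i-c)[2][2];n*=np.sign(n[2]);print(best,c,n,'tilt',np.degrees(np.arccos(n[2])),'yaw',np.degrees(np.arctan2(-n[1],-n[0])),i.min(0),i.max(0))
"
```

```text
ROW [404.1, -115.0, -114.5] [0.0, 0.0, 0.0] rows>= 8.7
1425 [606.18537906 213.95933284  84.15646852] [-0.49131837 -0.0723841   0.86796705] tilt 29.77675001456875 yaw 8.380884744812787 [496.97693599  85.00422209  29.1772684 ] [714.38978491 369.08902956 138.32756058]
```

```bash
python3 nudge.py '[[0,0,-50,0,0,0],[20,0,-100,0,0,0],[70,-10,-115,0,0,0],[120,-25,-115,0,0,0],[165,-40,-115,0,0,0]]' && python3 nudge.py '[[48,-15,0,0,0,0],[96,-30,0,0,0,0],[144,-45,0,0,0,0],[192,-60,0,0,0,0],[239,-75,0,0,0,0]]' && python3 nudge.py '[[0,0,0,0,0,0],[0,0,0,0,0,0]]'
python3 - <<'E'
from h import *
p,d,K,C=cam('wrist');np.savez('w1.npz',p=p,d=d,K=K,C=C);save('w1',p)
E
```

```text
clock: 0.6
eef_pos: [284.5, -454.2, 291.2]
eef_rot: [3.141, -0.0, 0.252]
wrist_force: [0.8, -1.4, -0.1]
finger_gap: 94.1
finger_force: 0.0
clock: 1.1
eef_pos: [496.9, -321.5, 290.6]
eef_rot: [-3.141, 0.0, 0.253]
wrist_force: [-0.0, -0.3, 0.5]
finger_gap: 94.1
finger_force: 0.0
clock: 1.3
eef_pos: [495.8, -322.4, 290.1]
eef_rot: [-3.141, 0.001, 0.255]
wrist_force: [-0.6, 0.1, -0.6]
finger_gap: 94.1
finger_force: 0.0
```

View pics/w1.png

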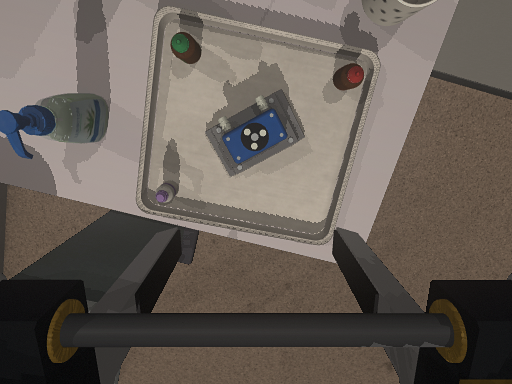

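The wrist view shows the head at (256,137) with its nipples towards the upper left, at (224,122) and (262,102). The bottles are at (182,44), (353,76) and (163,193).

```bash
cat > head.py <<'E'
from h import *
import sys
def head(f,zt=58,tol=6):
    p,d,K,C=f['p'],f['d'],f['K'],f['C'];P=pts(d,K,C)
    hsv=cv2.cvtColor(p,cv2.COLOR_RGB2HSV)
    m=(cv2.inRange(hsv,(100,130,50),(128,255,255))>0)&(P[...,0]>420)&(P[...,0]<640)&(P[...,1]<-220)&(P[...,2]>20)
    k,l,st,_=cv2.connectedComponentsWithStats(cv2.morphologyEx(m.astype(np.uint8),cv2.MORPH_CLOSE,np.ones((15,15))))
    m=l==1+np.argmax(st[1:,4])
    top=m&(P[...,2]>zt-tol)&(P[...,2]<zt+tol)
    print('top z',np.median(P[top][:,2]),np.percentile(P[m][:,2],[5,95]))
    v,u=np.nonzero(top); X=np.stack([(u-K[0,2])/K[0,0],(v-K[1,2])/K[1,1],u*0+1.],-1)@C[:3,:3].T
    W=C[:3,3]+X*((zt-C[2,3])/X[:,2:]) 
    r=cv2.minAreaRect(W[:,:2].astype(np.float32)); print('rect',r,'mean',W.mean(0))
    return r
if __name__=='__main__': head(np.load(sys.argv[1]))
E
python3 head.py w1.npz; python3 head.py scene0.npz
python3 - <<'E'
from h import *
f=np.load('w1.npz');P=pts(f['d'],f['K'],f['C'])
for u,v in [(224,122),(262,102),(80,118),(182,44),(353,76),(163,193)]: print(u,v,np.median(P[v-2:v+3,u-2:u+3].reshape(-1,3),0).round(0))
E
```

```text
top z 57.64662999607839 [55.90722685 59.19215153]
rect ((536.5504150390625, -309.14910888671875), (42.729583740234375, 80.39332580566406), 42.70394515991211) mean [ 536.88906498 -309.99194127   58.        ]
top z 59.88342239415442 [31.68192458 62.60716321]
rect ((534.4325561523438, -311.75), (44.89815902709961, 81.9969711303711), 43.10972213745117) mean [ 533.75384279 -313.24415554   58.        ]
224 122 [ 545. -263.   45.]
262 102 [ 585. -308.   45.]
80 118 [505. -85.  82.]
182 44 [ 626. -193.   70.]
353 76 [ 644. -413.   68.]
163 193 [ 425. -201.   58.]
```

```bash
cat >> h.py <<'E'
def mount(xy,yaw):
    T=np.eye(4);T[:3,:3]=R.from_euler('ZY',[yaw,-30],degrees=True).as_matrix();T[:3,3]=[xy[0],xy[1],90];return T
def toolR(T,a=0):
    "tool z=-mount z, tool x=mount y turned by a (rad, about mount z)"
    return R.from_matrix(T[:3,:3]@R.from_euler('z',a).as_matrix()@np.array([[0,1,0],[1,0,0],[0,0,-1.]]))
def mp(T,p): return T[:3,:3]@np.array(p,float)+T[:3,3]
def show(T):
    p,r=pose();M=T[:3,:3];print('tcp in mount',(M.T@(p-T[:3,3])).round(1),'rot(mount)',(R.from_matrix(M.T)*r).as_matrix().round(3).tolist())
E
python3 - <<'E'
from h import *
f=np.load('scene0.npz');P=pts(f['d'],f['K'],f['C'])
c=np.median(P[151:156,230:235].reshape(-1,3),0);print(c)
T=mount(c[:2],8.4);print(T)
go(mp(T,[0,-20,160]),toolR(T));
print(toolR(T).as_euler('xyz'))
E
```

```text
[607.10098748 242.70175466 110.01849105]
[[ 8.56734972e-01 -1.46083029e-01 -4.94636166e-01  6.07100987e+02]
 [ 1.26511614e-01  9.89272333e-01 -7.30415143e-02  2.42701755e+02]
 [ 5.00000000e-01  6.93889390e-18  8.66025404e-01  9.00000000e+01]
 [ 0.00000000e+00  0.00000000e+00  0.00000000e+00  1.00000000e+00]]
ROW [168.5, -508.4, 62.0] [-0.427, 0.383, -1.428] rows>= 10.8
[ 2.61799388e+00 -2.22044605e-16  1.71740398e+00]
```

```bash
python3 nudge.py '[[15,-50,0,-0.035,0.032,-0.12],[30,-95,0,-0.07,0.064,-0.24],[45,-140,0,-0.105,0.096,-0.36],[60,-185,0,-0.14,0.128,-0.48],[75,-230,0,-0.175,0.16,-0.6]]' | head -3
python3 - <<'E'
from h import *
T=mount([617,244],8.4); go(mp(T,[0,-20,160]),toolR(T))
E
```

```text
clock: 1.85
eef_pos: [509.6, -81.1, 291.2]
eef_rot: [2.927, -0.099, 0.869]
ROW [237.0, -180.4, 49.2] [-0.248, 0.22, -0.826] rows>= 6.0
```

```bash
python3 nudge.py '[[35,-26,4,-0.037,0.032,-0.12],[70,-53,10,-0.074,0.065,-0.24],[105,-80,20,-0.11,0.097,-0.36],[140,-107,28,-0.146,0.13,-0.48],[175,-134,36,-0.182,0.161,-0.6]]' | head -3
python3 - <<'E'
from h import *
T=mount([617,244],8.4); go(mp(T,[0,-20,160]),toolR(T))
E
```

```text
clock: 2.35
eef_pos: [533.1, 136.1, 245.1]
eef_rot: [2.689, -0.054, 1.49]
ROW [75.8, -7.7, 19.2] [-0.065, 0.059, -0.226] rows>= 1.6
```

```bash
python3 nudge.py '[[38,-4,10,-0.033,0.03,-0.113],[76,-8,19,-0.065,0.059,-0.226],[76,-8,19,-0.065,0.059,-0.226],[76,-8,19,-0.065,0.059,-0.226]]' | head -3
python3 - <<'E'
from h import *
p,d,K,C=cam('wrist');np.savez('w2.npz',p=p,d=d,K=K,C=C);save('w2',p)
E
```

```text
clock: 2.75
eef_pos: [540.8, 211.4, 228.6]
eef_rot: [2.621, -0.001, 1.712]
```

View pics/w2.png

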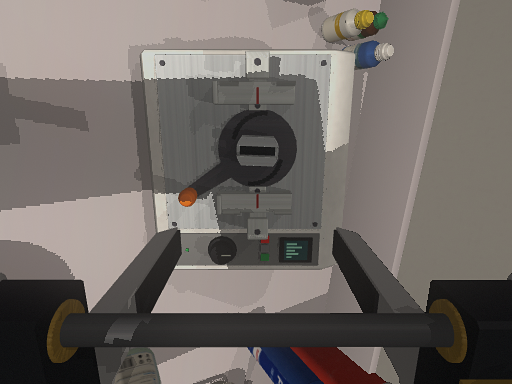

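The view shows the hub at (257,150) with a dark slot lying almost across the marks. The red marks are at (257,97) and (257,201), the knob at (188,198).

```bash
cat > drive.py <<'E'
from h import *
import sys
def ray(uv,K,C,T,z):
    uv=np.atleast_2d(np.array(uv,float)); X=np.c_[(uv-K[[0,1],[2,2]])/K[[0,1],[0,1]],np.ones(len(uv))]@C[:3,:3].T
    n=T[:3,2];t=(z-n@(C[:3,3]-T[:3,3]))/(X@n); W=C[:3,3]+X*t[:,None]; return W
f=np.load(sys.argv[1]);p,d,K,C=f['p'],f['d'],f['K'],f['C'];P=pts(d,K,C)
hsv=cv2.cvtColor(p,cv2.COLOR_RGB2HSV)
T=mount([617,244],8.4)
for it in range(4):
    L=(P-T[:3,3])@T[:3,:3]
    red=((hsv[...,0]<6)|(hsv[...,0]>174))&(hsv[...,1]>120)&(abs(L[...,0])<15)&(abs(abs(L[...,1])-60)<18)
    W=[]
    for s in (1,-1):
        v,u=np.nonzero(red&(L[...,1]*s>0)); W.append(ray(np.c_[u,v],K,C,T,16)); n=len(u)
    a,b=[w.mean(0) for w in W]; c=(a+b)/2; y=a-b; yaw=np.degrees(np.arctan2(-y[0],y[1]))
    o=c-16*T[:3,2]; T=mount(o[:2],yaw)
print('marks',a,b,'dist',np.linalg.norm(y),n,'origin',o,'yaw',yaw)
L=(P-T[:3,3])@T[:3,:3]
rail=(abs(abs(L[...,1])-60)<7)&(abs(L[...,0])<30); print('rail z',np.median(L[rail][:,2]))
h=(np.hypot(L[...,0],L[...,1])<20)&(L[...,2]>20)&(L[...,2]<28);print('hub top z',np.median(L[h][:,2]),h.sum())
g=cv2.cvtColor(p,cv2.COLOR_RGB2GRAY); m=(g<60)&(np.hypot(L[...,0],L[...,1])<20)
k,l,st,_=cv2.connectedComponentsWithStats(m.astype(np.uint8)); m=l==1+np.argmax(st[1:,4])
v,u=np.nonzero(m); S=(ray(np.c_[u,v],K,C,T,24)-T[:3,3])@T[:3,:3]
r=cv2.minAreaRect(S[:,:2].astype(np.float32));w=np.linalg.svd(S[:,:2]-S[:,:2].mean(0))[2][0]
print('slot',r,'q',(np.arctan2(w[1],w[0])-np.pi/2)%np.pi)
o=(hsv[...,0]>3)&(hsv[...,0]<16)&(hsv[...,1]>170)&(hsv[...,2]>90)&(L[...,2]>28)&(L[...,0]<-50);print('knob',L[o].mean(0),o.sum(),'q',.6-np.arctan2(-L[o].mean(0)[1],-L[o].mean(0)[0]))
np.save('T.npy',T)
E
python3 drive.py w2.npz
```

```text
marks [604.65563742 311.93347492  97.71676957] [617.24730305 193.41200867 104.10716487] dist 119.35964626789114 7 origin [618.95081046 252.77548355  87.05556076] yaw 6.064329616766878
rail z 17.411491527554915
hub top z 25.241863059562654 556
slot ((11.615470886230469, -224.10284423828125), (194.01480102539062, 49.15616226196289), 1.9391884803771973) q 1.6083880675170306
knob [-77.7940649  -48.85542938  34.97899558] 205 q 0.03923931433054639
```

```bash
python3 - <<'E'
s=open('drive.py').read()
s=s.replace("range(4)","range(12)").replace("[...,1]>120)&(abs(L[...,0])<15)","[...,1]>90)&(abs(L[...,0])<9)&(abs(L[...,2]-16)<6)")
s=s.replace("T=mount(o[:2],yaw)\nprint","yaw=(2*y0+yaw)/3;y0=yaw;T=mount(o[:2],yaw)\nprint").replace("for it","y0=8.4\nfor it")
s=s.replace("<20)\nk,l","<20)&(L[...,2]<30)&(L[...,2]>5)\nk,l")
s=s.replace("np.save(","D=(abs(L[...,2])<5)&(abs(L[...,0])<85)&(abs(L[...,1])<85);Q=P[D];nn=np.linalg.svd(Q-Q.mean(0))[2][2];nn*=np.sign(nn[2]);print('depth yaw',np.degrees(np.arctan2(-nn[1],-nn[0])),'tilt',np.degrees(np.arccos(nn[2])),D.sum(),np.median(L[D][:,2]))\nfor s in (1,-1):\n    print('marks by depth',P[red&(L[...,1]*s>0)].mean(0))\nnp.save(")
open('drive.py','w').write(s)
E
python3 drive.py w2.npz
```

```text
marks [600.17779322 313.9731409  103.86133159] [616.85994196 197.38524242 103.85148178] dist 117.7753465579009 41 origin [616.43804488 256.81348929  90.00000022] yaw 8.148510676685433
rail z 16.27898576484862
hub top z 24.226671993403613 585
slot ((0.03152656555175781, 0.7717390060424805), (9.832469940185547, 37.45201873779297), 89.16783142089844) q 1.5248875843134666
knob [-77.60921858 -50.160169    34.95036736] 203 q 0.0262181357767165
depth yaw 7.633068133057234 tilt 29.733628998498983 15715 0.5646249989893659
marks by depth [599.98043029 313.92807039 104.21266886]
marks by depth [616.55476689 197.50927695 104.34696686]
```

Measured: mount origin (616.4, 256.8), yaw 8.1°. The checks hold: rail z 16.3, hub top 24.2. Hub q is 1.525 and the lever is at 0.03.

Run:
```python
from h import *
T=np.load('T.npy'); go(mp(T,[0,0,60]),toolR(T,1.525)); print(manip.read_state()['joints'])
```

```text
ROW [34.6, 0.9, 100.9] [-0.002, -0.002, -1.527] rows>= 10.2
[ 0.36553549  0.03174785  1.80198901 -0.15310675  0.80331141  0.30320906]
```

```bash
python3 nudge.py '[[7,0,12,0,0,-0.15],[14,0,24,0,0,-0.3],[21,0,36,0,0,-0.45],[28,0,48,0,0,-0.6],[34.6,0.9,60,0,0,-0.75]]' 46 | head -3;python3 nudge.py '[[0,0,4,0,0,-0.15],[0,0,8,0,0,-0.3],[0,0,12,0,0,-0.45],[0,0,16,0,0,-0.6],[0,0,20,0,0,-0.75]]' | head -3; python3 nudge.py '[[0,0,0,0,0,0],[0,0,0,0,0,0]]';  python3 - <<'E'
from h import *
T=np.load('T.npy'); go(mp(T,[0,0,10]),toolR(T,1.525)); show(T)
E
```

```text
clock: 3.3
eef_pos: [567.1, 249.5, 177.4]
eef_rot: [2.744, 0.348, 2.396]
clock: 3.8
eef_pos: [576.9, 250.6, 160.3]
eef_rot: [3.103, 0.52, -3.077]
clock: 4.0
eef_pos: [576.5, 251.4, 160.2]
eef_rot: [3.097, 0.52, -3.088]
wrist_force: [-0.4, -0.2, 0.1]
finger_gap: 46.2
finger_force: 0.0
ROW [0.1, -0.4, 71.0] [0.001, -0.002, -0.031] rows>= 1.4
tcp in mount [ 0.2  0.3 81. ] rot(mount) [[-0.997, 0.077, -0.002], [0.077, 0.997, 0.001], [0.002, 0.001, -1.0]]
```

```bash
python3 nudge.py '[[0,0,30,0,0,-0.03],[0,0,50,0,0,-0.03],[0,0,62,0,0,-0.03],[0,0,71,0,0,-0.03],[0,0,71,0,0,-0.03]]'; python3 nudge.py '[[0,0,0,0,0,0],[0,0,0,0,0,0],[0,0,0,0,0,0],[0,0,0,0,0,0],[0,0,0,0,0,0]]' 20 20;python3 - <<'E'
from h import *
T=np.load('T.npy'); show(T)
E
```

```text
clock: 4.5
eef_pos: [611.1, 257.4, 97.5]
eef_rot: [3.116, 0.52, -3.048]
wrist_force: [0.1, -0.2, -0.3]
finger_gap: 45.6
finger_force: 0.0
clock: 5.0
eef_pos: [611.0, 257.8, 98.4]
eef_rot: [3.117, 0.521, -3.046]
wrist_force: [0.8, 0.0, 0.1]
finger_gap: 19.6
finger_force: 0.0
tcp in mount [-0.3  1.7  9.9] rot(mount) [[-0.999, 0.04, -0.002], [0.04, 0.999, 0.002], [0.002, 0.002, -1.0]]
```

The fingers closed to 19.6 mm with no force, so the hub isn't between the pads. I'll look before going on.

Run:
```python
from h import *
p,d,K,C=cam('side');np.savez('s3.npz',p=p,d=d,K=K,C=C);w,dw,Kw,Cw=cam('wrist');np.savez('w3.npz',p=w,d=dw,K=Kw,C=Cw)
save('c3',np.hstack([cv2.resize(p[150:270,130:260],(520,480),interpolation=cv2.INTER_CUBIC),w[:,:][::1,120:390][:384].copy() if 0 else cv2.resize(w[130:330,180:330],(280,480))]))
T=np.load('T.npy');print(manip.read_state()['finger_gap'],proj(mp(T,[0,0,24]),K,C),proj(mp(T,[0,0,24]),Kw,Cw))
```

```text
19.74405892731921 [197.20016753 209.71100931] [254.72695358 231.43296064]
```

View pics/c3.png

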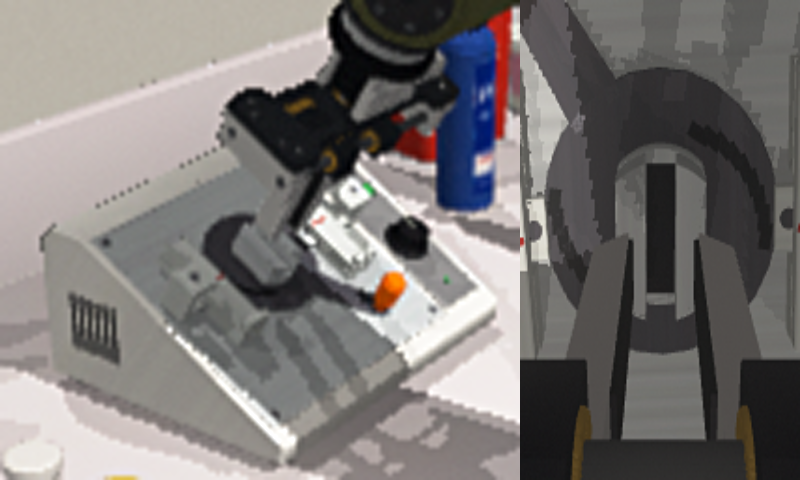

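The side view shows the fingers straddling the hub. In the wrist view the fingertips overlap the flats from above, so they may be riding over the hub top. I'll check with depth.

Run:
```python
from h import *
f=np.load('w3.npz');T=np.load('T.npy');P=pts(f['d'],f['K'],f['C']);L=(P-T[:3,3])@T[:3,:3]
for v in (205,215,222,226,228,230,234,240,250): print(v,[(u,)+tuple(L[v,u].round(0).astype(int)) for u in range(226,286,4)])
s=manip.read_state();print(s['wrist_force'],s['finger_gap'],s['finger_force'])
```

```text
205 [(226, np.int64(-13), np.int64(-20), np.int64(3)), (230, np.int64(-13), np.int64(-17), np.int64(3)), (234, np.int64(-19), np.int64(-13), np.int64(25)), (238, np.int64(-19), np.int64(-10), np.int64(24)), (242, np.int64(-19), np.int64(-8), np.int64(24)), (246, np.int64(-19), np.int64(-5), np.int64(24)), (250, np.int64(-15), np.int64(-3), np.int64(12)), (254, np.int64(-15), np.int64(0), np.int64(12)), (258, np.int64(-15), np.int64(3), np.int64(12)), (262, np.int64(-15), np.int64(6), np.int64(13)), (266, np.int64(-18), np.int64(8), np.int64(24)), (270, np.int64(-18), np.int64(11), np.int64(24)), (274, np.int64(-18), np.int64(13), np.int64(24)), (278, np.int64(-18), np.int64(16), np.int64(24)), (282, np.int64(-11), np.int64(20), np.int64(3))]
215 [(226, np.int64(-5), np.int64(-21), np.int64(3)), (230, np.int64(-5), np.int64(-18), np.int64(3)), (234, np.int64(-13), np.int64(-13), np.int64(26)), (238, np.int64(-12), np.int64(-10), np.int64(26)), (242, np.int64(-12), np.int64(-8), np.int64(25)), (246, np.int64(-12), np.int64(-5), np.int64(25)), (250, np.int64(-8), np.int64(-3), np.int64(
[... 4897 characters left out ...]
(73)), (234, np.int64(-9), np.int64(-10), np.int64(72)), (238, np.int64(-5), np.int64(-9), np.int64(63)), (242, np.int64(13), np.int64(-9), np.int64(23)), (246, np.int64(13), np.int64(-6), np.int64(25)), (250, np.int64(18), np.int64(-4), np.int64(13)), (254, np.int64(18), np.int64(-1), np.int64(14)), (258, np.int64(18), np.int64(2), np.int64(13)), (262, np.int64(19), np.int64(4), np.int64(12)), (266, np.int64(13), np.int64(7), np.int64(24)), (270, np.int64(14), np.int64(10), np.int64(24)), (274, np.int64(0), np.int64(11), np.int64(54)), (278, np.int64(-7), np.int64(13), np.int64(68)), (282, np.int64(-8), np.int64(14), np.int64(72))]
[ 0.37671042 -0.74510852 -0.37485444] 19.74405892731921 0.0
```

Run:
```python
from h import *
for n in ('w1','w3'):
    f=np.load(n+'.npz');M=np.array(manip.camera_info('wrist')['mount']);L=pts(f['d'],f['K'],M)
    m=(L[...,2]>-140)&(L[...,2]<20)&(abs(L[...,0])<14)&(abs(L[...,1])<70)&(f['d']>50)&(f['d']<300)
    for s in (1,-1):
        q=L[m&(L[...,1]*s>0)]
        if n=='w3': q=q[q[:,2]<-20]
        o=q[np.argsort(-q[:,2])][:400]
        print(n,s,len(q),o[[0,5,20,60,150,300]].round(0).tolist())
```

```text
w1 1 5509 [[2.0, 47.0, -29.0], [-8.0, 47.0, -29.0], [6.0, 47.0, -30.0], [7.0, 48.0, -33.0], [8.0, 57.0, -37.0], [4.0, 47.0, -43.0]]
w1 -1 5530 [[3.0, -48.0, -28.0], [-0.0, -48.0, -29.0], [8.0, -49.0, -30.0], [9.0, -51.0, -33.0], [8.0, -49.0, -37.0], [-1.0, -47.0, -43.0]]
w3 1 2396 [[8.0, 12.0, -29.0], [3.0, 10.0, -31.0], [3.0, 10.0, -32.0], [7.0, 10.0, -35.0], [8.0, 19.0, -42.0], [9.0, 15.0, -50.0]]
w3 -1 2407 [[8.0, -12.0, -29.0], [7.0, -11.0, -31.0], [7.0, -11.0, -32.0], [-9.0, -10.0, -35.0], [7.0, -11.0, -42.0], [8.0, -13.0, -50.0]]
```

The depth shows the fingertips about 29 mm behind the reported TCP, which fits their closing above the hub. I'll open and descend in small, force-watched steps.

```bash
python3 nudge.py '[[0,0,0,0,0,0],[0,0,0,0,0,0],[0,0,0,0,0,0],[0,0,3,0,0,0],[0,0,6,0,0,0]]' 46;  python3 nudge.py '[[0,0,3,0,0,0],[0,0,6,0,0,0],[0,0,9,0,0,0],[0,0,9,0,0,0]]'
```

```text
clock: 5.6
eef_pos: [614.1, 258.2, 92.7]
eef_rot: [3.117, 0.521, -3.046]
wrist_force: [0.1, 0.2, 0.3]
finger_gap: 45.7
finger_force: 0.0
clock: 6.0
eef_pos: [618.4, 258.7, 84.5]
eef_rot: [3.117, 0.52, -3.046]
wrist_force: [-0.0, 0.7, 0.0]
finger_gap: 45.9
finger_force: 0.0
```

```bash
python3 nudge.py '[[0,0,3,0,0,0],[0,0,6,0,0,0],[0,0,9,0,0,0],[0,0,9,0,0,0]]'
python3 - <<'E'
from h import *
T=np.load('T.npy'); show(T)
w,d,K,C=cam('wrist');np.savez('w4.npz',p=w,d=d,K=K,C=C)
M=np.array(manip.camera_info('wrist')['mount']);P=pts(d,K,M);W=pts(d,K,C);L=(W-T[:3,3])@T[:3,:3]
m=(L[...,2]>6)&(abs(P[...,0])<14)&(abs(P[...,1])<32)&(abs(P[...,1])>20)&(d>50)
o=L[m];print(o[np.argsort(o[:,2])][[0,5,20,60,150]].round(0).tolist())
E
```

```text
clock: 6.4
eef_pos: [622.8, 259.4, 76.8]
eef_rot: [3.117, 0.52, -3.046]
wrist_force: [0.6, -0.5, 0.2]
finger_gap: 46.0
finger_force: 0.0
tcp in mount [ -0.8   1.6 -14.8] rot(mount) [[-0.999, 0.04, -0.003], [0.04, 0.999, 0.002], [0.003, 0.001, -1.0]]
[[-10.0, -23.0, 14.0], [-5.0, -22.0, 15.0], [-4.0, 24.0, 15.0], [2.0, 24.0, 18.0], [-10.0, -29.0, 21.0]]
```

No contact with the TCP 15 mm below the deck, so the 29 mm offset is confirmed. I'll go 4 mm further, centre up and grip.

```bash
python3 nudge.py '[[0,-1,2,0,0,0],[-0.5,-1.5,4,0,0,0],[-0.5,-1.5,4,0,0,0]]' |tail -3; python3 nudge.py '[[0,0,0,0,0,0],[0,0,0,0,0,0],[0,0,0,0,0,0],[0,0,0,0,0,0]]' 28 20;python3 - <<'E'
from h import *
T=np.load('T.npy'); show(T);go(mp(T,[0,0,-19]),toolR(T,0))
E
```

```text
wrist_force: [0.6, -0.9, -0.3]
finger_gap: 46.1
finger_force: 0.0
clock: 7.15
eef_pos: [625.4, 258.7, 74.1]
eef_rot: [3.116, 0.521, -3.046]
wrist_force: [-0.2, 4.4, -1.0]
finger_gap: 31.4
finger_force: 20.0
tcp in mount [ -0.1   0.6 -18.3] rot(mount) [[-0.999, 0.04, -0.002], [0.04, 0.999, 0.002], [0.002, 0.002, -1.0]]
ROW [-0.1, -0.6, 0.7] [-0.0, -0.004, 1.531] rows>= 10.2
```

```bash
python3 nudge.py '[[0,0,0,0,0,0.14],[0,0,0,0,0,0.28],[0,0,0,0,0,0.42],[0,0,0,0,0,0.56],[0,0,0,0,0,0.7]]'; python3 nudge.py '[[0,0,0,0,0,0.14],[0,0,0,0,0,0.28],[0,0,0,0,0,0.42],[0,0,0,0,0,0.56],[0,0,0,0,0,0.7]]';  python3 - <<'E'
from h import *
T=np.load('T.npy'); show(T);go(mp(T,[0,0,-19]),toolR(T,0))
E
```

```text
clock: 7.65
eef_pos: [625.3, 258.1, 74.0]
eef_rot: [2.77, 0.373, 2.467]
wrist_force: [-2.1, -0.3, 2.4]
finger_gap: 31.4
finger_force: 20.0
clock: 8.15
eef_pos: [624.8, 257.7, 73.7]
eef_rot: [2.625, 0.061, 1.822]
wrist_force: [-7.6, -3.6, 3.1]
finger_gap: 32.0
finger_force: 20.0
tcp in mount [ -0.8  -0.3 -18.3] rot(mount) [[-0.125, 0.992, -0.004], [0.992, 0.125, 0.001], [0.001, -0.004, -1.0]]
ROW [0.2, 0.9, 0.7] [-0.004, -0.001, 0.125] rows>= 0.8
```

```bash
python3 nudge.py '[[0,0.8,0,0,0,0.07],[0,0.8,0,0,0,0.13],[0,0.8,0,0,0,0.13],[0,0.8,0,0,0,0.13]]'|tail -3;  python3 - <<'E'
from h import *
T=np.load('T.npy'); show(T);go(mp(T,[0,0,-19]),toolR(T,0))
E
```

```text
wrist_force: [-12.8, -4.7, 3.6]
finger_gap: 31.7
finger_force: 20.0
tcp in mount [ -1.   -0.3 -18.4] rot(mount) [[-0.0, 1.0, -0.006], [1.0, 0.0, 0.0], [0.0, -0.006, -1.0]]
ROW [0.3, 1.0, 0.6] [-0.006, -0.0, 0.0] rows>= 0.0
```

```bash
python3 nudge.py '[[0,-1.3,0,0,0,0],[0,-1.3,0,0,0,0],[0,-1.3,0,0,0,0]]'|tail -4; python3 -c "
from h import *
T=np.load('T.npy'); show(T)"; python3 nudge.py '[[0,0,0,0,0,0],[0,0,0,0,0,0],[0,0,-15,0,0,0],[0,0,-45,0,0,0],[0,0,-85,0,0,0]]' 46; python3 nudge.py '[[0,0,-45,0,0,0],[0,0,-80,0,0,0],[0,0,-80,0,0,0],[0,0,-80,0,0,0]]' 94 |head -2
python3 - <<'E'
from h import *
p,d,K,C=cam('wrist');np.savez('w5.npz',p=p,d=d,K=K,C=C)
E
cp T.npy T0.npy; python3 drive.py w5.npz
```

```text
eef_rot: [2.622, -0.001, 1.714]
wrist_force: [-4.2, -4.5, 1.7]
finger_gap: 31.8
finger_force: 20.0
tcp in mount [ -1.   -0.2 -18.4] rot(mount) [[-0.0, 1.0, -0.004], [1.0, 0.0, 0.001], [0.001, -0.004, -1.0]]
clock: 9.35
eef_pos: [582.3, 251.9, 146.8]
eef_rot: [2.623, -0.001, 1.714]
wrist_force: [0.1, 0.7, 0.1]
finger_gap: 46.3
finger_force: 0.0
clock: 9.75
eef_pos: [543.8, 246.6, 217.3]
marks [599.98975818 313.86416651 103.8607456 ] [616.6913823  197.52266976 103.85206764] dist 117.53420008251807 28 origin [616.25924311 256.83123179  90.00000016] yaw 8.174274315169978
rail z 16.20990106681044
hub top z 24.172085982044486 580
slot ((0.016292572021484375, 2.761625289916992), (9.892145156860352, 37.71535873413086), 0.06995423138141632) q 0.004227676602679864
knob [-79.24090309 -44.64910883  33.1407949 ] 71 q 0.08688129741516248
depth yaw 7.439089407219437 tilt 29.721368819043775 15257 0.46984004031962123
marks by depth [599.9391863  313.86075171 103.94931096]
marks by depth [616.53540426 197.61267602 104.10064531]
```

Hub aligned (q ≈ 0.004). By contact its axis sits 1 mm down-slope of the camera estimate. Now to the head.

Run:
```python
from h import *
T=np.load('T0.npy');T[:3,3]+=T[:3,:3]@np.array([-1,.6,0]);np.save('T.npy',T);print(T[:3,3])
go([536.5,-309.5,290],R.from_euler('xyz',[np.pi,0,np.radians(132.7)]))
```

```text
[615.49571922 257.28468176  89.5       ]
ROW [-549.1, -38.2, -107.7] [0.505, 0.155, -0.588] rows>= 11.2
```

```bash
python3 nudge.py '[[-10,-10,-45,0.04,0.01,-0.05],[-45,-20,-80,0.08,0.025,-0.1],[-93,-25,-90,0.13,0.04,-0.15],[-142,-25,-95,0.18,0.055,-0.21],[-190,-25,-95,0.23,0.07,-0.27]]' | head -3
python3 - <<'E'
from h import *
go([536.5,-309.5,290],R.from_euler('xyz',[np.pi,0,np.radians(132.7)]))
E
```

```text
clock: 10.3
eef_pos: [502.7, 46.5, 286.4]
eef_rot: [2.859, 0.04, 1.992]
ROW [-338.5, -112.9, -22.6] [0.274, 0.085, -0.316] rows>= 7.2
```

```bash
python3 nudge.py '[[-45,-15,-3,0.036,0.011,-0.042],[-90,-30,-6,0.073,0.023,-0.084],[-135,-45,-9,0.11,0.034,-0.126],[-180,-60,-12,0.146,0.045,-0.168],[-225,-75,-15,0.183,0.057,-0.21]]' | head -3
python3 - <<'E'
from h import *
go([536.5,-309.5,200],R.from_euler('xyz',[np.pi,0,np.radians(132.7)]))
E
```

```text
clock: 10.8
eef_pos: [524.5, -190.7, 287.1]
eef_rot: [3.051, 0.021, 2.207]
ROW [-100.9, -68.8, 83.3] [0.09, 0.026, -0.108] rows>= 3.0
```

```bash
python3 nudge.py '[[-35,-23,0,0.03,0.01,-0.04],[-70,-46,20,0.06,0.02,-0.08],[-101,-69,50,0.09,0.026,-0.108],[-101,-69,83,0.09,0.026,-0.108],[-101,-69,83,0.09,0.026,-0.108]]' | head -3; python3 nudge.py '[[0,0,0,0,0,0]]'|head -3
python3 - <<'E'
from h import *
p,d,K,C=cam('wrist');np.savez('w6.npz',p=p,d=d,K=K,C=C)
import head; r=head.head(np.load('w6.npz'))
go([*r[0],100],R.from_euler('xyz',[np.pi,0,np.radians(132.7)]))
E
```

```text
clock: 11.3
eef_pos: [535.0, -307.1, 195.4]
eef_rot: [-3.141, -0.008, 2.314]
clock: 11.4
eef_pos: [536.7, -307.2, 202.0]
eef_rot: [3.14, 0.001, 2.315]
top z 57.599857189366844 [55.73833928 59.12200761]
rect ((536.3844604492188, -308.2920837402344), (43.73162078857422, 80.43612670898438), 43.241886138916016) mean [ 534.92343618 -306.95874821   58.        ]
ROW [0.1, -1.4, 103.5] [0.002, 0.004, -0.0] rows>= 2.1
```

```bash
python3 nudge.py '[[0,-1.2,50,0,0.003,-0.006],[0,-1.2,95,0,0.003,-0.006],[0,-1.2,135,0,0.003,-0.006],[0,-1.2,165,0,0.003,-0.006],[0,-1.2,185,0,0.003,-0.006]]'; python3 nudge.py '[[0,0,8,0,0,0],[0,0,14,0,0,0],[0,0,14,0,0,0],[0,0,14,0,0,0]]'; python3 -c "
from h import *
go([536.5,-308.9,-4],R.from_euler('xyz',[np.pi,0,np.radians(133)]))"
```

```text
clock: 11.95
eef_pos: [536.8, -308.0, 17.2]
eef_rot: [3.139, 0.001, 2.322]
wrist_force: [1.0, 0.0, 0.4]
finger_gap: 94.0
finger_force: 0.0
clock: 12.35
eef_pos: [537.1, -308.6, 4.8]
eef_rot: [3.139, 0.002, 2.322]
wrist_force: [0.1, 0.2, 0.0]
finger_gap: 94.3
finger_force: 0.0
ROW [0.2, -0.6, 8.8] [0.002, 0.002, 0.0] rows>= 0.2
```

```bash
python3 nudge.py '[[0,0,4,0,0,0],[0,-0.6,8,0,0,0],[0,-0.6,8,0,0,0]]' | tail -3; python3 nudge.py '[[0,0,0,0,0,0],[0,0,0,0,0,0],[0,0,0,0,0,0],[0,0,0,0,0,0],[0,0,0,0,0,0]]' 38 45; python3 -c "
from h import *
print(pose()[0])"
```

```text
wrist_force: [0.0, -0.2, -0.9]
finger_gap: 93.8
finger_force: 0.0
clock: 13.15
eef_pos: [536.0, -308.7, -4.6]
eef_rot: [3.14, -0.0, 2.321]
wrist_force: [0.5, 0.6, -0.2]
finger_gap: 57.7
finger_force: 0.0
[ 535.95349628 -308.67937414   -4.60452062]
```

```bash
python3 nudge.py '[[0,0,0,0,0,0],[0,0,0,0,0,0],[0,0,0,0,0,0],[0,0,0,0,0,0]]'; python3 nudge.py '[[0,0,-5,0,0,0],[0,0,-15,0,0,0],[0,0,-40,0,0,0],[0,0,-40,0,0,0],[0,0,-40,0,0,0]]'; python3 -c "
from h import *
p,d,K,C=cam('wrist');np.savez('w7.npz',p=p,d=d,K=K,C=C)
import head
from h import *
r=head.head(np.load('w7.npz'),zt=98,tol=8); print(pose()[0])
save('w7',p)"
```

```text
clock: 13.55
eef_pos: [536.0, -308.7, -4.6]
eef_rot: [3.14, -0.0, 2.321]
wrist_force: [1.0, 1.3, 0.8]
finger_gap: 45.7
finger_force: 45.0
clock: 14.05
eef_pos: [536.0, -308.8, 35.5]
eef_rot: [3.14, 0.001, 2.321]
wrist_force: [-0.4, 0.2, -3.8]
finger_gap: 46.1
finger_force: 45.0
top z 97.60371653453609 [81.06423796 98.80903475]
rect ((531.28759765625, -303.3421630859375), (44.15808868408203, 70.63603210449219), 42.874412536621094) mean [ 526.19281008 -297.74449855   98.        ]
[ 535.5611406  -308.53201174   34.66330742]
```

View pics/w7.png

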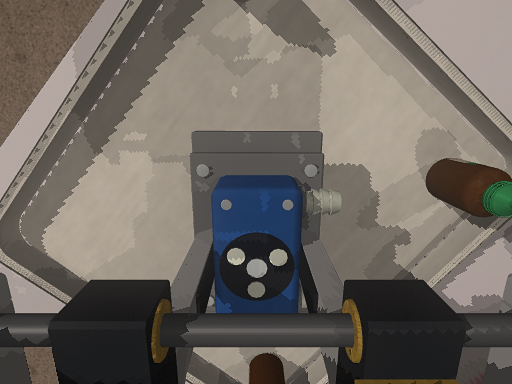

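The head is gripped square at 46 mm, with the top at 97.6 and one nipple visible at (320,201). The feet plane is 6.6 mm behind the TCP. Now lift and carry.

```bash
python3 nudge.py '[[0,0,-40,0,0,0],[0,0,-85,0,0,0],[0,0,-130,0,0,0],[0,0,-175,0,0,0],[0,0,-220,0,0,0]]' | head -3; python3 nudge.py '[[0,0,-20,0,0,0],[0,0,-30,0,0,0],[0,0,-30,0,0,0]]'; python3 -c "
from h import *
T=np.load('T.npy');go(mp(T,[0,0,120]),toolR(T));print(mp(T,[0,0,120]))"
```

```text
clock: 14.6
eef_pos: [535.2, -308.8, 255.9]
eef_rot: [3.14, -0.002, 2.321]
clock: 14.9
eef_pos: [535.7, -309.2, 284.9]
eef_rot: [3.14, -0.001, 2.321]
wrist_force: [-0.6, 0.2, -4.6]
finger_gap: 45.6
finger_force: 45.0
ROW [394.0, 395.3, 92.3] [-0.506, -0.16, 0.594] rows>= 11.3
[556.10147886 248.78031742 193.42304845]
```

```bash
python3 nudge.py '[[34,34,0,-0.04,-0.013,0.047],[68,68,0,-0.08,-0.025,0.094],[102,102,0,-0.12,-0.038,0.14],[136,136,0,-0.16,-0.05,0.188],[170,170,0,-0.2,-0.063,0.235]]' | head -3; python3 -c "
from h import *
T=np.load('T.npy');go(mp(T,[0,0,140]),toolR(T))"
```

```text
clock: 15.4
eef_pos: [543.1, -67.0, 283.1]
eef_rot: [2.935, 0.035, 2.079]
ROW [275.5, 139.5, 93.3] [-0.307, -0.099, 0.356] rows>= 6.5
```

```bash
python3 nudge.py '[[40,20,8,-0.045,-0.014,0.052],[80,40,18,-0.09,-0.028,0.104],[120,60,32,-0.135,-0.043,0.156],[160,80,48,-0.18,-0.057,0.208],[200,100,64,-0.225,-0.072,0.26]]' | head -3; python3 -c "
from h import *
T=np.load('T.npy');go(mp(T,[0,0,110]),toolR(T))"
```

```text
clock: 15.9
eef_pos: [542.7, 160.0, 233.3]
eef_rot: [2.7, 0.022, 1.811]
ROW [83.6, 15.4, 59.0] [-0.081, -0.026, 0.097] rows>= 2.1
```

```bash
python3 nudge.py '[[35,7,15,-0.04,-0.013,0.048],[70,13,40,-0.081,-0.026,0.097],[83.6,15.4,59,-0.081,-0.026,0.097],[83.6,15.4,59,-0.081,-0.026,0.097],[83.6,15.4,59,-0.081,-0.026,0.097]]' ; python3 -c "
from h import *
T=np.load('T.npy');show(T);go(mp(T,[0,0,40]),toolR(T))
p,d,K,C=cam('wrist');np.savez('w8.npz',p=p,d=d,K=K,C=C);M=np.array(manip.camera_info('wrist')['mount']);P=pts(d,K,M);hsv=cv2.cvtColor(p,cv2.COLOR_RGB2HSV)
m=(cv2.inRange(hsv,(100,130,50),(128,255,255))>0)&(P[...,2]>-70)&(P[...,2]<-55)&(abs(P[...,1])<30)&(P[...,0]>0)
q=P[m];print(len(q),'top z',np.median(q[:,2]),'x max',np.percentile(q[:,0],99),'y',np.percentile(q[:,1],[1,99]))
"
```

```text
clock: 16.4
eef_pos: [561.3, 247.6, 185.4]
eef_rot: [2.621, 0.002, 1.715]
wrist_force: [0.2, -0.5, -2.8]
finger_gap: 45.7
finger_force: 45.0
tcp in mount [  0.3  -2.  110.5] rot(mount) [[-0.003, 1.0, -0.003], [1.0, 0.003, -0.001], [-0.001, -0.003, -1.0]]
ROW [2.0, -0.1, 70.5] [-0.003, 0.001, 0.003] rows>= 1.4
4802 top z -61.55812425788707 x max 41.354227009578885 y [-20.97494805  23.18765006]
```

```bash
python3 nudge.py '[[2,0,30,-0.003,0,0.003],[2,0,55,-0.003,0,0.003],[2,0,70,-0.003,0,0.003],[2,0,80,-0.003,0,0.003],[2,0,80,-0.003,0,0.003]]' ; python3 -c "
from h import *
T=np.load('T.npy');show(T);go(mp(T,[0,0,16]),toolR(T))"
```

```text
clock: 16.95
eef_pos: [601.6, 254.6, 117.4]
eef_rot: [2.616, 0.0, 1.711]
wrist_force: [-0.0, -0.4, -4.1]
finger_gap: 45.8
finger_force: 45.0
tcp in mount [ 1.7 -0.7 31.2] rot(mount) [[0.002, 1.0, 0.002], [1.0, -0.002, -0.001], [-0.001, 0.002, -1.0]]
ROW [0.7, -1.8, 15.2] [0.002, 0.001, -0.002] rows>= 0.3
```

```bash
python3 nudge.py '[[0.7,-1.6,3,0.002,0,-0.002],[0.7,-1.6,6,0.002,0,-0.002],[0.7,-1.6,10,0.002,0,-0.002],[0.7,-1.6,10,0.002,0,-0.002]]' ; python3 -c "
from h import *
T=np.load('T.npy');show(T);go(mp(T,[0,0,9]),toolR(T))"
```

```text
clock: 17.35
eef_pos: [605.1, 256.7, 108.5]
eef_rot: [2.616, 0.001, 1.714]
wrist_force: [-0.3, 0.7, -2.4]
finger_gap: 45.7
finger_force: 45.0
tcp in mount [ 0.5  0.9 21.7] rot(mount) [[-0.001, 1.0, 0.002], [1.0, 0.001, -0.0], [-0.0, 0.002, -1.0]]
ROW [-0.9, -0.5, 12.7] [0.002, 0.0, 0.001] rows>= 0.3
```

```bash
python3 nudge.py '[[-0.7,-0.5,2,0,0,0],[-0.7,-0.5,4,0,0,0],[-0.7,-0.5,6,0,0,0],[-0.7,-0.5,6,0,0,0]]' ; python3 -c "
from h import *
T=np.load('T.npy');show(T)";python3 nudge.py '[[0,0,1.5,0,0,0],[0,0,3,0,0,0],[0,0,4,0,0,0],[0,0,4,0,0,0]]' ; python3 -c "
from h import *
T=np.load('T.npy');show(T)"
```

```text
clock: 17.75
eef_pos: [607.7, 256.4, 103.0]
eef_rot: [2.617, 0.001, 1.714]
wrist_force: [0.6, -0.4, -2.7]
finger_gap: 45.7
finger_force: 45.0
tcp in mount [-0.   0.2 15.6] rot(mount) [[-0.001, 1.0, 0.001], [1.0, 0.001, -0.0], [-0.0, 0.001, -1.0]]
clock: 18.15
eef_pos: [609.7, 256.7, 99.7]
eef_rot: [2.616, 0.001, 1.714]
wrist_force: [-0.2, 0.1, -4.0]
finger_gap: 45.4
finger_force: 45.0
tcp in mount [ 0.1  0.2 11.7] rot(mount) [[-0.001, 1.0, 0.002], [1.0, 0.001, -0.0], [-0.0, 0.002, -1.0]]
```

No contact yet at feet z ≈ 18.3, below the 23 mm at which the tongue would ride on the hub, so it is in the slot. Last few millimetres now.

```bash
python3 nudge.py '[[0,0,1,0,0,0],[0,0,2,0,0,0],[0,0,3,0,0,0],[0,0,3,0,0,0]]' ; python3 -c "
from h import *
T=np.load('T.npy');show(T)"
```

```text
clock: 18.55
eef_pos: [610.6, 256.8, 98.5]
eef_rot: [2.617, 0.001, 1.714]
wrist_force: [-23.1, -7.1, 17.2]
finger_gap: 46.0
finger_force: 45.0
tcp in mount [ 0.2  0.2 10.3] rot(mount) [[-0.001, 1.0, 0.001], [1.0, 0.001, -0.001], [-0.001, 0.001, -1.0]]
```

```bash
python3 nudge.py '[[0,0,-1.2,0,0,0],[0,0,-1.2,0,0,0]]' | tail -3; python3 nudge.py '[[0,0,0,0,0,0],[0,0,0,0,0,0],[0,0,0,0,0,0],[0,0,0,0,0,0],[0,0,0,0,0,0]]' 94; python3 nudge.py '[[0,0,-15,0,0,0],[0,0,-40,0,0,0],[0,0,-80,0,0,0],[0,0,-120,0,0,0],[0,0,-120,0,0,0]]'
python3 - <<'E'
from h import *
p,d,K,C=cam('wrist');np.savez('w9.npz',p=p,d=d,K=K,C=C);save('w9',p)
T=np.load('T.npy');P=pts(d,K,C);L=(P-T[:3,3])@T[:3,:3];hsv=cv2.cvtColor(p,cv2.COLOR_RGB2HSV)
m=(cv2.inRange(hsv,(100,130,50),(128,255,255))>0)&(np.hypot(L[...,0],L[...,1])<60)&(L[...,2]>64)&(L[...,2]<84)
m=(cv2.morphologyEx(m.astype(np.uint8),cv2.MORPH_CLOSE,np.ones((15,15)))>0)&(L[...,2]>60)
q=L[m];A=np.c_[q[:,:2],np.ones(len(q))];c=np.linalg.lstsq(A,q[:,2],rcond=None)[0]
print('top plane',c,cv2.minAreaRect(q[:,:2].astype(np.float32)))
o=(hsv[...,0]>3)&(hsv[...,0]<16)&(hsv[...,1]>170)&(hsv[...,2]>90)&(L[...,2]>25)&(L[...,2]<45)&(L[...,0]<-50);k=L[o].mean(0);print('knob',k,o.sum(),'q',.6-np.arctan2(-k[1],-k[0]))
E
```

```text
wrist_force: [-5.9, -1.2, 3.7]
finger_gap: 45.6
finger_force: 45.0
clock: 19.25
eef_pos: [610.7, 256.8, 98.3]
eef_rot: [2.616, 0.001, 1.714]
wrist_force: [0.1, -0.5, 0.2]
finger_gap: 82.2
finger_force: 0.0
clock: 19.75
eef_pos: [551.3, 249.0, 207.5]
eef_rot: [2.609, -0.002, 1.714]
wrist_force: [0.5, -0.4, -0.4]
finger_gap: 94.2
finger_force: 0.0
top plane [9.15711377e-03 7.06654073e-02 7.22638830e+01] ((-0.5111217498779297, 18.983592987060547), (118.24921417236328, 45.2230224609375), 89.9148941040039)
knob [-72.50249788 -49.74962713  32.73764278] 110 q -0.0013891707164834788
```

View pics/w9.png

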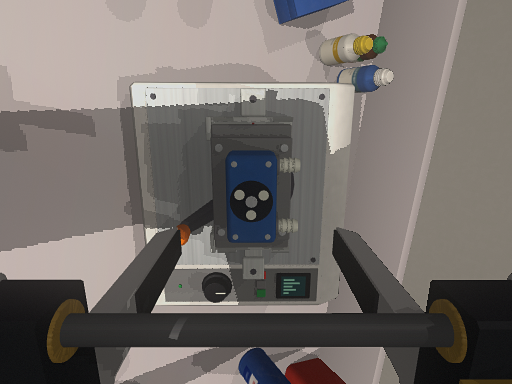

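The head sits on the deck with nipples to the right (up-slope), top plane at 72.3 ≈ 16 + 56, i.e. home. The orange knob is at (180,235). Next I straddle the knob.

Run:
```python
from h import *
T=np.load('T.npy');show(T);go(mp(T,[-79,-51,90]),toolR(T,1.57))
f=np.load('w9.npz');p,d,K,C=[f[k] for k in 'pdKC'];P=pts(d,K,C);L=(P-T[:3,3])@T[:3,:3]
m=(abs(L[...,0])<19)&(abs(L[...,1])<36)&(abs(L[...,2]-72)<8);q=L[m];print(len(q),np.linalg.lstsq(np.c_[q[:,:2],np.ones(len(q))],q[:,2],rcond=None)[0])
```

```text
tcp in mount [  1.6   0.7 132.2] rot(mount) [[-0.001, 1.0, 0.006], [1.0, 0.001, 0.001], [0.001, 0.006, -1.0]]
ROW [-51.7, -80.9, 41.6] [0.006, 0.004, -1.569] rows>= 10.5
3243 [-3.61994113e-03 -1.49669509e-03  7.25337702e+01]
```

```bash
python3 nudge.py '[[-11,-17,4,0,0,-0.15],[-22,-34,8,0,0,-0.3],[-33,-51,12,0,0,-0.45],[-44,-68,16,0,0,-0.6],[-51.7,-80.9,20,0,0,-0.75]]' 44 | head -3;python3 nudge.py '[[0,0,4,0,0,-0.15],[0,0,8,0,0,-0.3],[0,0,12,0,0,-0.45],[0,0,16,0,0,-0.6],[0,0,20,0,0,-0.75]]' | head -3; python3 nudge.py '[[0,0,0,0,0,-0.07],[0,0,0,0,0,-0.07]]'|tail -3;  python3 - <<'E'
from h import *
T=np.load('T.npy'); show(T);go(mp(T,[-79,-51,-17]),toolR(T,1.57))
p,d,K,C=cam('wrist');P=pts(d,K,C);L=(P-T[:3,3])@T[:3,:3];hsv=cv2.cvtColor(p,cv2.COLOR_RGB2HSV)
o=(hsv[...,0]>3)&(hsv[...,0]<16)&(hsv[...,1]>150)&(hsv[...,2]>70)&(L[...,2]>32)&(L[...,2]<42)&(L[...,0]<-50);q=L[o];print('knob top',len(q),q.min(0),q.max(0),q.mean(0))
E
```

```text
clock: 20.3
eef_pos: [498.2, 187.7, 142.1]
eef_rot: [2.745, 0.351, 2.399]
clock: 20.8
eef_pos: [508.9, 189.7, 125.3]
eef_rot: [3.106, 0.522, -3.073]
wrist_force: [-0.6, 0.2, 0.5]
finger_gap: 44.0
finger_force: 0.0
tcp in mount [-81.8 -51.8  88.7] rot(mount) [[-1.0, -0.001, -0.0], [-0.001, 1.0, -0.001], [0.0, -0.001, -1.0]]
ROW [-2.8, 0.8, 105.7] [-0.001, -0.0, 0.002] rows>= 2.1
knob top 295 [-87.86735161 -60.72551985  32.06308433] [-69.83841044 -43.89747134  37.97722645] [-79.66407837 -52.14718649  35.50665379]
```

Knob top measured at (-79.7, -52.1), z 35.5, which matches the model at q ≈ 0.02. Going down over it.

```bash
python3 nudge.py '[[-2,0,35,0,0,0],[-2,0,65,0,0,0],[-2,0,85,0,0,0],[-2,0,98,0,0,0],[-2,0,104,0,0,0]]'; python3 nudge.py '[[0,0,0,0,0,0],[0,0,0,0,0,0],[0,0,0,0,0,0],[0,0,0,0,0,0],[0,0,0,0,0,0]]' 12 10
python3 - <<'E'
from h import *
T=np.load('T.npy'); show(T)
for q in (.02,.25,.5,.75,1,1.2,1.24): print(q,(-95*np.array([np.cos(.6-q),np.sin(.6-q)])).round(1))
E
```

```text
clock: 21.55
eef_pos: [562.2, 197.3, 36.1]
eef_rot: [3.141, 0.523, -3.002]
wrist_force: [0.6, -0.9, 0.1]
finger_gap: 44.0
finger_force: 0.0
clock: 22.05
eef_pos: [562.4, 197.6, 38.6]
eef_rot: [-3.141, 0.526, -3.0]
wrist_force: [-3.5, -1.5, 5.5]
finger_gap: 18.4
finger_force: 10.0
tcp in mount [-78.3 -51.6 -13.6] rot(mount) [[-1.0, 0.0, 0.002], [0.0, 1.0, -0.0], [-0.002, -0.0, -1.0]]
0.02 [-79.5 -52.1]
0.25 [-89.2 -32.6]
0.5 [-94.5  -9.5]
0.75 [-93.9  14.2]
1 [-87.5  37. ]
1.2 [-78.4  53.6]
1.24 [-76.2  56.7]
```

```bash
python3 nudge.py '[[6,10,-1,0,0,0],[11,19,-1,0,0,0],[14,30,-1,0,0,0],[16,42,-1,0,0,0],[16,42,-1,0,0,0]]'; python3 nudge.py '[[0.5,12,0,0,0,0],[-0.6,24,0,0,0,0],[-3.3,35,0,0,0,0],[-7,46.5,0,0,0,0],[-7,46.5,0,0,0,0]]';python3 - <<'E'
from h import *
T=np.load('T.npy'); show(T)
E
```

```text
clock: 22.55
eef_pos: [541.2, 237.6, 30.2]
eef_rot: [-3.141, 0.524, -2.998]
wrist_force: [-4.0, -1.2, -2.2]
finger_gap: 18.8
finger_force: 10.0
clock: 23.05
eef_pos: [542.0, 285.4, 34.7]
eef_rot: [3.141, 0.526, -2.998]
wrist_force: [1.8, 1.1, -2.6]
finger_gap: 18.9
finger_force: 10.0
tcp in mount [-87.   38.2 -13.1] rot(mount) [[-1.0, -0.001, 0.003], [-0.001, 1.0, 0.001], [-0.003, 0.001, -1.0]]
```

```bash
python3 nudge.py '[[-2.5,5.5,0,0,0,0],[-5.5,10.5,0,0,0,0],[-8.6,15.4,0,0,0,0],[-10,17.5,0,0,0,0],[-10,17.5,0,0,0,0]]';python3 - <<'E'
from h import *
T=np.load('T.npy'); show(T)
E
```

```text
clock: 23.55
eef_pos: [547.5, 302.0, 39.0]
eef_rot: [-3.14, 0.524, -2.999]
wrist_force: [-2.9, -6.6, 1.3]
finger_gap: 18.6
finger_force: 10.0
tcp in mount [-78.   53.9 -13.2] rot(mount) [[-1.0, -0.0, 0.0], [-0.0, 1.0, -0.002], [-0.0, -0.002, -1.0]]
```

The lever is at its stop: tool at (-78.0, 53.9), with a -6.6 N reaction. Release, retreat and check.

```bash
python3 nudge.py '[[0,0,0,0,0,0],[0,0,0,0,0,0],[0,0,0,0,0,0],[0,0,0,0,0,0]]' 44 | tail -3; python3 nudge.py '[[0,0,-15,0,0,0],[0,0,-50,0,0,0],[0,0,-95,0,0,0],[0,0,-140,0,0,0],[0,0,-170,0,0,0]]'; python3 nudge.py '[[20,0,-5,0,0,0.1],[20,-20,-10,0,0,0.2],[20,-40,-15,0,0,0.3],[20,-50,-20,0,0,0.4],[20,-50,-20,0,0,0.4]]'|tail -3
python3 - <<'E'
from h import *
T=np.load('T.npy');p,d,K,C=cam('wrist');save('w10',p);P=pts(d,K,C);L=(P-T[:3,3])@T[:3,:3];hsv=cv2.cvtColor(p,cv2.COLOR_RGB2HSV)
o=(hsv[...,0]>3)&(hsv[...,0]<16)&(hsv[...,1]>150)&(hsv[...,2]>70)&(L[...,2]>32)&(L[...,2]<42)&(L[...,0]<-50);k=L[o].mean(0);print('knob',k,'q',.6-np.arctan2(-k[1],-k[0]))
m=(abs(L[...,0])<19)&(abs(L[...,1])<36)&(abs(L[...,2]-72)<8);q=L[m];print(len(q),np.linalg.lstsq(np.c_[q[:,:2],np.ones(len(q))],q[:,2],rcond=None)[0])
E
```

```text
wrist_force: [-0.5, -0.5, -0.3]
finger_gap: 43.4
finger_force: 0.0
clock: 24.45
eef_pos: [462.5, 290.7, 189.3]
eef_rot: [3.14, 0.528, -3.0]
wrist_force: [0.6, 1.0, 0.5]
finger_gap: 43.9
finger_force: 0.0
wrist_force: [0.8, -0.3, -0.0]
finger_gap: 44.0
finger_force: 0.0
knob [-78.25301962  53.02657295  35.33443883] q 1.1955540663191981
1207 [1.54678394e-03 1.48527561e-02 7.27510239e+01]
```

View pics/w10.png

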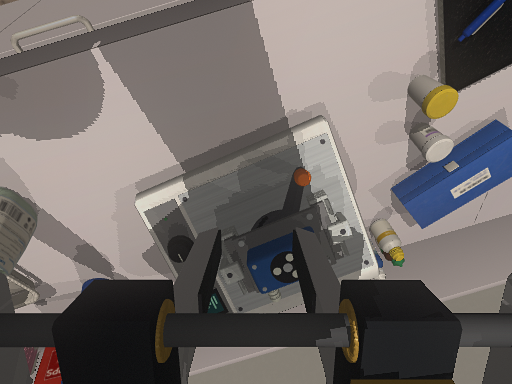

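The knob is at (303,178), lever q ≈ 1.196. The head is flat on its seat (top 72.7) with the jaws over its feet, both cups are standing at (440,100) and (435,145), and the arm is clear.

```bash
python3 -c "
from cell import manip
print(manip.sign_off())"
```

```text
the job is handed in; nothing more can be done
None
```

I handed the job in at about 25 s on the robot clock: the last checks showed the pump head seated with its nipples up the slope, the hub slot within about 0.01 rad of the red marks before fitting, the lever at 1.20 rad, both jaws over the feet and the arm clear, though sign-off returned no verdict and I didn't re-measure the bottles and can afterwards.

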